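Fasten a hoop bracket to a flower-stand foot with its thumbscrew

ROBOT

A 6-joint arm with a two-finger parallel gripper is mounted at the origin on the work surface. World frame = base frame: x ahead of the robot, y to its left, z up, the work surface at z = 0. Lengths are in mm, angles in degrees, forces in N, time in s.
With the tool pointing down it reaches from about 300 to 850 mm from the base axis. Payload 4.2 kg.
Tool frame: the origin (TCP) lies on the centre line of the jaws, within the pads' length; the fingertips stand 14 mm ahead of it and the grasp point (between the pads) lies 5 mm behind it; x points along the fingers, y is the direction in which the jaws open and shut, and the axes are right-handed (so a half turn about x gives the same grasp; the last joint's range is limited). The gripper opens to 91 mm and grips with 3 to 60 N. Pads are 32 mm wide; open, the fingers measure 118 mm over their backs; the gripper's body (76 mm by 178 mm) begins 60 mm behind the grasp point.
Start: joints at [62.739, 18.312, 89.639, -0, 72.044, -1.146], TCP at [253.108, 516.312, 227.976] pointing down, gripper open.
Joint ranges: [-177.97, 177.97], [-48.28, 115.42], [12.27, 149.76], [-77.06, 257.06], [2.81, 150.46], [-146.56, 146.56]. Speed limits (degrees/s): [147.25, 147.25, 180, 180, 180, 180].

INTERFACE

Orientations are given as [roll, pitch, yaw] about the fixed x, y, z axes, in that order (R = Rz(yaw) Ry(pitch) Rx(roll)).
In Python, from workcell import readout, optics, env gives the robot as it stands.
- The arm moves only by the shell command python3 -m creep 'ROWS' [OPENING] [FORCE]. ROWS is JSON, a list of rows, each an object with "translation": the shift along the world's x, y, z in cm, a list of three; "delta_rot": the turn, a rotation vector about the world's x, y, z in rad, a list of three. In form: [{"translation": [dx, dy, dz], "delta_rot": [rx, ry, rz]}, ...]. A call has 1 to 5 rows; each row shifts and turns the commanded pose from where the row before left it; what a row does not reach is not made up. A row lasts 1/12 s, in which the tool goes at most 41.7 mm and 7.16 degrees, less where a joint would pass 70% of its speed; a pose out of reach is approached as far as the arm can. A call with a gripper value outside its range is refused whole. OPENING is the gripper's target within -1 to 1 (fully open at 1, half-way at 0, shut at -1), set as the call begins (- or left out, the last holds). The fingers move at their own pace and stop on an object; FORCE is the grip in N (left out, the last holds). Time passes only in rows, so rows that do not move let the fingers close. It gives the time, the measured TCP pose, the force and the opening at its end, in the units of the state.
- readout.state(): the state, without advancing time (a new reading comes with each control period).
- optics.grab_frame(name): name is "side" or "top" or "wrist"; returns (picture, depth): 384x512x3 uint8, red, green, blue; 384x512 float32, mm along the optical axis (not along the pixel's ray), 0 where there is no reading.
- optics.camera_params(name): a dict with "mtx" (3x3 intrinsics, pixels), "R" (3x3) and "t" (3): a world point X has camera coordinates R X + t. Camera axes: x right, y down, z forward; pixel columns grow to the right and rows downward; lengths in mm; the calibration is good to about 2 mm. A picture is of the moment at which its call begins: read the wrist's pose just before it. camera_params takes no time and is no camera call; for the wrist camera it gives the pose at the moment of the call.
- env.job_done(): hands the job in, once; it reports no verdict.
The state is a dict: "time_s": time; "qpos": joint angles; "qvel": joint speeds; "effort": joint torques, N m; "ee_pos": TCP position; "ee_rot": TCP orientation; "force": force on the tool from outside, world axes, zero at the start; "torque": the same for the moment, N m; "gripper_width": finger opening in mm.
Only numpy, scipy, OpenCV 4.12 (cv2) and the standard library are available. Lean on these libraries where they do the work, as an engineer would, in place of code of your own. Each camera call takes 0.05 s, during which the arm holds its last target.

TASK

On the florist's bench, lay the white hoop bracket flat on top of the wooden stand foot, lengthwise along it with the hoop sticking out beyond the end of the foot that is farther from its hole, so that the hole in the bracket is in line with the hole in the foot. Then take the thumbscrew (the steel one with the upright wing, not the low round plug beside it), drop its shank through both holes until its flange rests flat on the bracket (no turning needed), and let go.

Things in the scene. Friction and masses are not known exactly. Their poses are not given: they have to be found in the camera images.
- bracket_rib (a point): Loose white bracket (0.25 kg): centre of its upright rib, 50 long (x) x 24 thick (y) mm; pinch it across y. Point is 30 mm above the underside, rib top 50 mm. z up, x points from holed end to hoop. Holed end: 64 x 64 x 10 mm plate, hole 75 mm from here along -x. Hoop: 82 mm across, centred 86 mm along +x. A 24 mm wide, 10 mm thick bar joins them. Centre of mass near this point.
- bracket_hole (a point): Centre of the 32 mm hole through the bracket's holed end, at the bracket's underside; the plate there is 10 mm thick. Axes as the bracket's. Rib's near face is 50 mm away along +x.
- foot_hole (a point): Fixed wooden stand foot: centre of the mouth of its 32 mm wide, 38 mm deep upright hole, level with its flat top 50 mm above the bench. z up, x along the foot to its long end (farther from the hole). Top is 64 mm wide (y), from x -37 to +118 mm. Seated bracket: same x axis, rib point 75 mm ahead (+x) of the hole and 30 mm above the top. Base board 100 mm wide, 12 mm thick.
- screw_wing (a point): Steel thumbscrew (0.15 kg): centre of its upright wing, 36 wide (x), 12 thick (y: pinch), 30 high mm. z up. Underside of its 56 mm flange is 42 mm below, tip of the 14 mm shank 84 mm below. It stands in a fixed plywood block 55 mm high: lift straight up over 42 mm to free it. A low round-headed plug (40 mm, no wing) stands 84 mm away. Home: point 52 mm above the foot's top.
Things that resemble listed ones, but are neither listed nor needed, are in the scene too. Leave any purple or red look-alike of the part that bears foot_hole alone. Leave any purple look-alike of the part that bears bracket_rib alone.

How it is judged:
By the outcome, as a careful person would: the job done as asked, in the order asked, and still so for the second after the job is handed in, with the robot touching nothing.
It also fails if it takes over 50 s, if anything falls off the work surface, if the arm or the gripper's body presses on something with over 40 N, if the wrist force passes 120 N, or if a joint passes its speed limit or range.

## Working session

There is one attempt and no reset: what is moved stays moved. The work goes in short steps, Python scripts to look and compute and a shell command to move; the robot and the scene stay as the last step left them, time stands still between calls to the robot, and variables do not carry over. Pictures are saved under pics/ and viewed, and the job is handed in when it is done.

```bash
ls; mkdir -p pics
python3 - <<'E'
from workcell import readout, optics, env
import cv2,numpy as np
print(readout.state())
for n in ["side","top","wrist"]:
    p,d=optics.grab_frame(n); cv2.imwrite(f"pics/a_{n}.png",p[:,:,::-1]); np.savez(f"pics/a_{n}.npz",p=p,d=d,**optics.camera_params(n))
    c=optics.camera_params(n); print(n,c["mtx"].tolist(),(-c["R"].T@c["t"]).tolist(),c["R"][2])
E
```

```text
pics
{'time_s': 0.0, 'qpos': array([ 6.27375442e+01,  1.83510844e+01,  8.97053406e+01, -3.28053269e-04,
        7.20419128e+01, -1.14634557e+00]), 'qvel': array([ 0.05182624, -0.00305154, -0.0288565 , -0.08944023, -0.01431995,
        0.00755556]), 'effort': array([-2.11392995e-03, -4.12466311e+01, -2.31972992e+01,  7.24141463e-02,
        4.60470014e-02, -1.56354772e-04]), 'ee_pos': array([252.9029543 , 515.88095554, 227.1330412 ]), 'ee_rot': array([ -90.96462156,   89.90166169, -117.08063038]), 'force': array([-0.08777947, -0.2613414 , -0.88748554]), 'torque': array([-0.03603655, -0.01137118,  0.01795716]), 'gripper_width': 91.11032207949559}
side [[450.25841011609, 0.0, 257.0399728224104], [0.0, 450.25841011609, 194.3624513877681], [0.0, 0.0, 1.0]] [-171.09804036505628, -855.7651040927441, 1105.9678155917286] [ 0.45771205  0.53774309 -0.70804806]
top [[348.7109234083699, 0.0, 260.19104897297547], [0.0, 348.7109234083699, 193.58516025584186], [0.0, 0.0, 1.0]] [429.44768249258254, -45.775986570051046, 1085.8230569593932] [ 0.0696057  -0.01491598 -0.99746306]
wrist [[305.41801875752645, 0.0, 254.95779230259654], [0.0, 305.41801875752645, 190.59309432615848], [0.0, 0.0, 1.0]] [194.14990319229915, 545.4567989416464, 384.65383862485834] [ 0.21035761 -0.10397307 -0.97207987]
```

View pics/a_side.png

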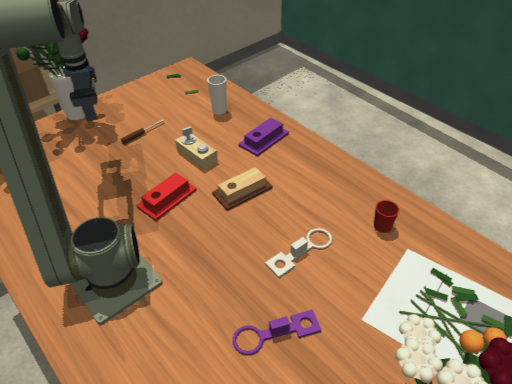

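View pics/a_top.png

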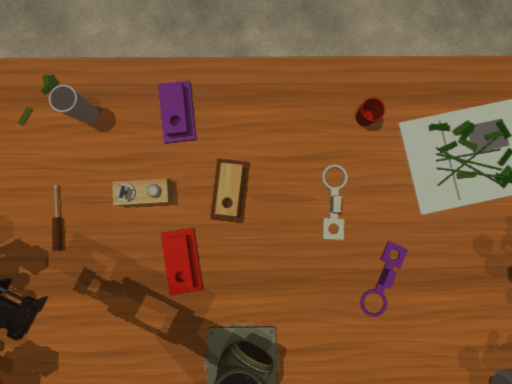

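View pics/a_wrist.png

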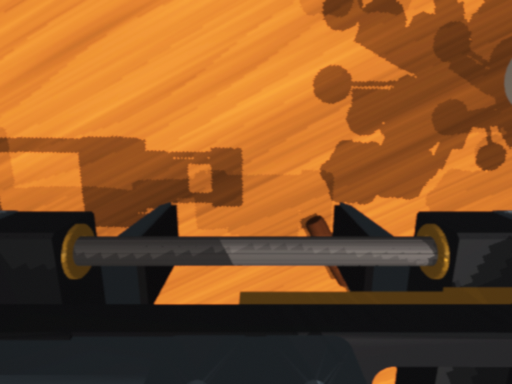

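The top view shows these parts:
- White bracket at about (334,203), with its holed plate at (333,229) and hoop at (335,177). The purple look-alike is at (383,280).
- Wooden foot at (230,190), with its hole at (227,202). The red and purple look-alikes are at (182,262) and (177,112).
- Winged screw at (127,192), with the round plug at (154,191).

I'll confirm these in enlarged crops and measure them.

```bash
cat > h.py <<'E'
import numpy as np,cv2
def load(n):
    return np.load(f"pics/{n}.npz")
def ray(c,uv,z):
    o=-c["R"].T@c["t"]; d=c["R"].T@np.linalg.inv(c["mtx"])@np.array([uv[0],uv[1],1.0])
    return o+d*(z-o[2])/d[2]
def cloud(c):
    d=c["d"]; v,u=np.indices(d.shape); K=c["mtx"]
    X=np.stack([(u-K[0,2])*d/K[0,0],(v-K[1,2])*d/K[1,1],d],-1)
    return (X-c["t"])@c["R"]
def proj(c,X):
    x=c["mtx"]@(c["R"]@np.asarray(X,float)+c["t"]); return x[:2]/x[2]
E
python3 - <<'E'
from h import *
t=load("a_top"); s=load("a_side")
def crop(c,x0,y0,w,h,k): return cv2.resize(c["p"][y0:y0+h,x0:x0+w,::-1],None,fx=k,fy=k,interpolation=cv2.INTER_CUBIC)
a=np.hstack([crop(t,100,150,160,90,2.5),crop(t,300,150,80,90,2.5)])
b=np.hstack([crop(s,165,115,120,100,2.5),crop(s,255,215,120,100,2.5)])
w=max(a.shape[1],b.shape[1]); pad=lambda i:cv2.copyMakeBorder(i,0,0,0,w-i.shape[1],0)
cv2.imwrite("pics/crop1.png",np.vstack([pad(a),pad(b)]))
P=cloud(t)
hsv=cv2.cvtColor(t["p"],cv2.COLOR_RGB2HSV)
for n,(x0,y0,x1,y1) in dict(br=(310,155,360,250),foot=(205,150,255,230),block=(105,170,175,215)).items():
    Q=P[y0:y1,x0:x1]; z=Q[...,2]
    print(n,[(int(lo),int(((z>lo)&(z<lo+5)).sum())) for lo in range(-10,120,5)])
E
```

```text
br [(-10, 61), (-5, 2383), (0, 1436), (5, 479), (10, 189), (15, 12), (20, 5), (25, 3), (30, 11), (35, 5), (40, 8), (45, 93), (50, 39), (55, 0), (60, 0), (65, 0), (70, 0), (75, 0), (80, 0), (85, 0), (90, 0), (95, 0), (100, 0), (105, 0), (110, 0), (115, 0)]
foot [(-10, 30), (-5, 1281), (0, 705), (5, 262), (10, 622), (15, 30), (20, 7), (25, 7), (30, 4), (35, 7), (40, 21), (45, 668), (50, 343), (55, 2), (60, 0), (65, 0), (70, 0), (75, 0), (80, 0), (85, 0), (90, 0), (95, 0), (100, 0), (105, 0), (110, 0), (115, 0)]
block [(-10, 32), (-5, 1115), (0, 559), (5, 19), (10, 15), (15, 11), (20, 14), (25, 19), (30, 17), (35, 15), (40, 11), (45, 23), (50, 578), (55, 364), (60, 108), (65, 49), (70, 79), (75, 12), (80, 5), (85, 8), (90, 7), (95, 7), (100, 11), (105, 22), (110, 37), (115, 1)]
```

View pics/crop1.png

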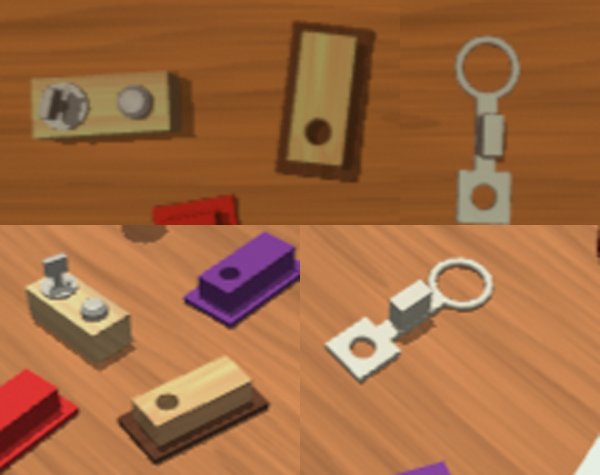

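Run:
```python
from h import *
t=load("a_top"); P=cloud(t); Z=P[...,2]
def box(m,r):
    o=np.zeros_like(m); x0,y0,x1,y1=r; o[y0:y1,x0:x1]=m[y0:y1,x0:x1]; return o
def rect(m,z,hull=True):
    v,u=np.nonzero(m); X=np.array([ray(t,(a,b),z)[:2] for a,b in zip(u,v)],np.float32)
    r=cv2.minAreaRect(X); return r,X
def axis(r):
    (c,(w,h),a)=r; return a if w>h else a+90
# foot top
m=box((Z>42)&(Z<58),(205,150,255,230)); r,X=rect(m,50); print("foot",r,axis(r),m.sum())
# foot hole: centroid of not-top inside
hull=cv2.convexHull(np.argwhere(m)[:,::-1].astype(np.int32)); f=np.zeros(m.shape,np.uint8); cv2.fillConvexPoly(f,hull,1)
mi=f.astype(bool)&~m; n,l,st,ce=cv2.connectedComponentsWithStats(mi.astype(np.uint8))
for i in range(1,n):
    if st[i,4]>15: print(" hole",ce[i],st[i],ray(t,ce[i],50))
g=cv2.cvtColor(t["p"],cv2.COLOR_RGB2GRAY)
dk=box(g<75,(212,190,242,215)); n,l,st,ce=cv2.connectedComponentsWithStats(dk.astype(np.uint8))
for i in range(1,n):
    if st[i,4]>15: print(" dark",ce[i],st[i],ray(t,ce[i],50))
# bracket
hsv=cv2.cvtColor(t["p"],cv2.COLOR_RGB2HSV)
w=box((hsv[...,1]<70)&(hsv[...,2]>90),(310,155,360,250))
n,l,st,ce=cv2.connectedComponentsWithStats((~w).astype(np.uint8))
for i in range(1,n):
    if 20<st[i,4]<2000: print(" brk inner",ce[i],st[i],ray(t,ce[i],10))
rb=box(Z>40,(310,155,360,250)); r,X=rect(rb,50); print("rib",r,axis(r),X.mean(0),rb.sum())
pl=w.copy(); pl[:219]=0; r,X=rect(pl,10); print("plate",r)
# wing
wg=box(Z>97,(105,170,145,215)); r,X=rect(wg,112); print("wing",r,axis(r),X.mean(0),wg.sum(),P[wg].mean(0))
fl=box((Z>57)&(Z<70),(105,170,145,215));r,X=rect(fl,59); print("flange",r)
bl=box((Z>48)&(Z<100),(105,170,175,215));r,X=rect(bl,55); print("block",r,axis(r))
pg=box((Z>60)&(Z<90),(143,170,175,215));r,X=rect(pg,65); print("plug",r)
print(proj(t,[0,0,0]))
# side views
s=load("a_side"); g=cv2.cvtColor(s["p"],cv2.COLOR_RGB2GRAY); S=cloud(s)
hs=cv2.cvtColor(s["p"],cv2.COLOR_RGB2HSV)
w=box((hs[...,1]<60)&(hs[...,2]>120),(260,220,340,280))
n,l,st,ce=cv2.connectedComponentsWithStats((~w).astype(np.uint8))
for i in range(1,n):
    if 20<st[i,4]<2000: print(" S brk inner",ce[i],st[i],ray(s,ce[i],10))
dk=box(g<85,(222,178,242,195)); n,l,st,ce=cv2.connectedComponentsWithStats(dk.astype(np.uint8))
for i in range(1,n):
    if st[i,4]>15: print(" S dark",ce[i],st[i],ray(s,ce[i],50))
m=(S[...,2]>97)&(S[...,2]<125); m=box(m,(170,115,205,150)); print("S wing",S[m].mean(0),m.sum())
```

```text
foot ((517.1038208007812, 32.37760925292969), (64.36296081542969, 154.63528442382812), 83.00887298583984) 173.00887298583984 1031
 hole [227.14942529 202.36781609] [222 198  11  10  87] [476.63859346  37.13575441  50.        ]
 dark [213.66666667 201.31034483] [212 190   5  25  87] [480.21865033  77.08180536  50.        ]
 dark [239.60674157 203.71910112] [237 190   5  25  89] [4.72216879e+02 2.12397032e-01 5.00000000e+01]
 dark [226.67948718 202.42307692] [222 198  10  10  78] [476.48975478  38.52986418  50.        ]
 brk inner [334.36890244 176.61890244] [325 167  20  20 328] [ 555.00489889 -293.40313624   10.        ]
 brk inner [333.07777778 228.23333333] [328 223  11  11  90] [ 395.13734657 -285.1717895    10.        ]
rib ((482.13092041015625, -277.8492126464844), (129.43289184570312, 273.1612854003906), 84.37871551513672) 174.37871551513672 [ 473.4496  -289.92255] 166
plate ((393.30322265625, -284.8536071777344), (61.8707160949707, 61.449928283691406), 88.38113403320312)
wing ((508.0334167480469, 321.3704833984375), (93.20597839355469, 106.28047180175781), 80.75395202636719) 170.7539520263672 [510.238   329.41855] 83 [500.7559853  292.27706828 214.93107543]
flange ((510.6271667480469, 325.3504333496094), (58.89988708496094, 91.73567199707031), 2.312861680984497)
block ((511.75537109375, 292.1326904296875), (70.40978240966797, 162.4529266357422), 2.8961901664733887) 92.89619016647339
plug ((514.5322875976562, 250.84751892089844), (38.08843994140625, 35.20626449584961), 89.41275787353516)
[241.59497745 360.77462363]
 S brk inner [318.71489362 237.88085106] [309 231  20  15 235] [ 552.39006375 -297.63352933   10.        ]
 S brk inner [279.66197183 263.84507042] [275 260  10   9  71] [ 393.72141538 -287.74730925   10.        ]
 S dark [236.92 192.52] [231 190  11   5  25] [467.85095573  -2.01734753  50.        ]
S wing [509.06312896 330.89244716 105.91888266] 46
```

```bash
cat >> h.py <<'E'
from scipy.spatial.transform import Rotation as Ro
def tool(st):
    R=Ro.from_euler("xyz",st["ee_rot"],degrees=True).as_matrix()
    y=R[:,1]; return R, np.degrees(np.arctan2(y[1],y[0]))
def plan(st,p,jaw,d=None):
    """shift in cm; rotation about z and tilt fix, rad (total) to reach TCP p with jaw angle (mod 180)"""
    R,j=tool(st); d=(jaw-j+90)%180-90
    y=Ro.from_euler("z",j+d,degrees=True).apply([1,0,0]); x=np.array([0,0,-1.]); T=np.stack([x,y,np.cross(x,y)],1)
    rv=Ro.from_matrix(T@R.T).as_rotvec()
    return (np.array(p)-st["ee_pos"])/10, rv, np.degrees(rv), j
def snap(n,tag):
    from workcell import optics
    c=optics.camera_params(n); p,d=optics.grab_frame(n)
    cv2.imwrite(f"pics/{tag}.png",p[:,:,::-1]); np.savez(f"pics/{tag}.npz",p=p,d=d,**c)
E
python3 - <<'E'
from h import *
from workcell import readout
st=readout.state(); print(plan(st,[470,-289.5,200],86.8))
t=load("a_top");P=cloud(t)
m=np.zeros(P.shape[:2],bool); m[170:215,105:145]=(P[170:215,105:145,2]>97)&(P[170:215,105:145,2]<118)
v,u=np.nonzero(m); X=np.array([ray(t,(a,b),112)[:2] for a,b in zip(u,v)],np.float32); r=cv2.minAreaRect(X); print(r,X.mean(0),m.sum())
cv2.imwrite("pics/crop2.png",cv2.resize(t["p"][170:215,100:160,::-1],None,fx=10,fy=10,interpolation=cv2.INTER_CUBIC))
E
```

```text
(array([ 21.7055435 , -80.54940748,  -2.73186884]), array([ 1.29421682e-03, -3.53577753e-04,  3.99939863e-01]), array([ 7.41531615e-02, -2.02585130e-02,  2.29148662e+01]), np.float64(63.88513091583526))
((508.9955749511719, 332.3358154296875), (16.008146286010742, 35.374061584472656), 78.41911315917969) [509.18524 332.24554] 74
```

View pics/crop2.png

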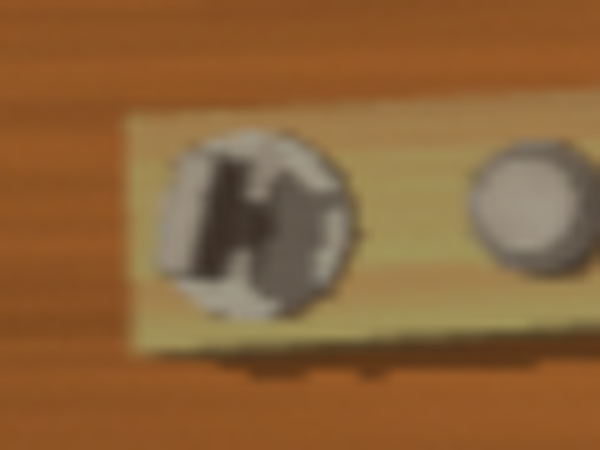

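```bash
python3 -m creep '[{"translation":[1.03,-3.84,-0.1],"delta_rot":[0,0,0.019]},{"translation":[1.03,-3.84,-0.1],"delta_rot":[0,0,0.019]},{"translation":[1.03,-3.84,-0.1],"delta_rot":[0,0,0.019]},{"translation":[1.03,-3.84,-0.1],"delta_rot":[0,0,0.019]},{"translation":[1.03,-3.84,-0.1],"delta_rot":[0,0,0.019]}]' 1 25
```

```text
time_s: 0.57
ee_pos: [304.4, 322.5, 222.6]
ee_rot: [-90.9, 90.0, -111.5]
force: [0.9, -0.5, 0.0]
gripper_width: 91.3
```

```bash
python3 -m creep '[{"translation":[1.03,-3.84,-0.1],"delta_rot":[0,0,0.019]},{"translation":[1.03,-3.84,-0.1],"delta_rot":[0,0,0.019]},{"translation":[1.03,-3.84,-0.1],"delta_rot":[0,0,0.019]},{"translation":[1.03,-3.84,-0.1],"delta_rot":[0,0,0.019]},{"translation":[1.03,-3.84,-0.1],"delta_rot":[0,0,0.019]}]'
```

```text
time_s: 0.98
ee_pos: [355.9, 130.5, 218.0]
ee_rot: [37.9, 90.0, 22.8]
force: [0.8, -0.4, -0.2]
gripper_width: 91.2
```

```bash
python3 -m creep '[{"translation":[1.03,-3.84,-0.1],"delta_rot":[0,0,0.019]},{"translation":[1.03,-3.84,-0.1],"delta_rot":[0,0,0.019]},{"translation":[1.03,-3.84,-0.1],"delta_rot":[0,0,0.019]},{"translation":[1.03,-3.84,-0.1],"delta_rot":[0,0,0.019]},{"translation":[1.03,-3.84,-0.1],"delta_rot":[0,0,0.019]}]'; python3 -m creep '[{"translation":[1.03,-3.84,-0.1],"delta_rot":[0,0,0.019]},{"translation":[1.03,-3.84,-0.1],"delta_rot":[0,0,0.019]},{"translation":[1.03,-3.84,-0.1],"delta_rot":[0,0,0.019]},{"translation":[1.03,-3.84,-0.1],"delta_rot":[0,0,0.019]},{"translation":[1.03,-3.84,-0.1],"delta_rot":[0,0,0.019]}]';  python3 -m creep '[{"translation":[1.0,-3.7,-0.6],"delta_rot":[0,0,0.019]},{"translation":[0,0,0],"delta_rot":[0,0,0]},{"translation":[0,0,0],"delta_rot":[0,0,0]}]'
python3 - <<'E'
from h import *
from workcell import readout
st=readout.state(); print(st["ee_pos"],tool(st)[1]); snap("wrist","b_wrist")
E
```

```text
time_s: 1.4
ee_pos: [407.5, -61.7, 213.0]
ee_rot: [40.2, 90.0, 30.5]
force: [1.1, -0.3, 0.7]
gripper_width: 91.5
time_s: 1.82
ee_pos: [459.0, -253.7, 207.7]
ee_rot: [123.9, 90.0, 119.6]
force: [1.3, 0.3, 0.0]
gripper_width: 90.9
time_s: 2.07
ee_pos: [468.8, -290.0, 200.7]
ee_rot: [143.7, 89.9, 140.2]
force: [0.1, -0.4, 0.1]
gripper_width: 91.1
[ 468.81537015 -290.00133954  200.7086339 ] 86.57357538172432
```

View pics/b_wrist.png

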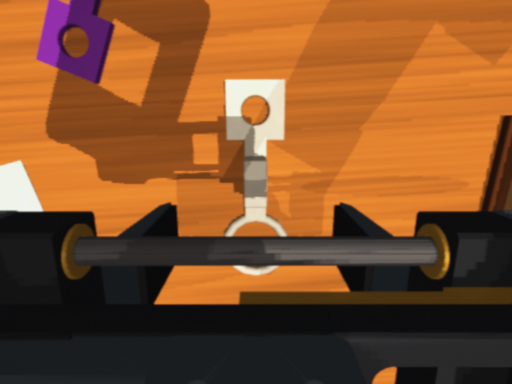

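The wrist view shows the white bracket centred: hole at about (255,109), rib top at about (256,176), hoop at (256,244). I'll measure its axis from this view.

Run:
```python
from h import *
from workcell import readout
c=load("b_wrist"); p=c["p"]; hs=cv2.cvtColor(p,cv2.COLOR_RGB2HSV)
w=(hs[...,1]<110)
m=np.zeros(w.shape,bool); m[70:145,215:295]=w[70:145,215:295]
n,l,st,ce=cv2.connectedComponentsWithStats((~m).astype(np.uint8))
for i in range(1,n):
    if 100<st[i,4]<2000: h=ray(c,ce[i],10); print("hole",ce[i],st[i],h)
pl=m.copy(); pl[138:]=0
v,u=np.nonzero(pl); X=np.array([ray(c,(a,b),10)[:2] for a,b in zip(u,v)],np.float32); print("plate",cv2.minAreaRect(X))
P=cloud(c); r=np.zeros(w.shape,bool); r[140:205,230:285]=(P[140:205,230:285,2]>44)&(P[140:205,230:285,2]<58)
v,u=np.nonzero(r); X=np.array([ray(c,(a,b),50)[:2] for a,b in zip(u,v)],np.float32); print("rib",cv2.minAreaRect(X),P[r].mean(0),len(X))
st=readout.state(); print(plan(st,[470,-289.5,27],86.8))
```

```text
hole [254.7057903  109.91236307] [241  96  28  29 639] [ 395.59035433 -285.07985598   10.        ]
plate ((394.2140197753906, -285.1015930175781), (65.23680877685547, 61.702056884765625), 86.59043884277344)
rib ((468.0782470703125, -290.1949157714844), (23.068151473999023, 47.347965240478516), 86.55216979980469) [ 468.23461372 -290.18247095   50.43533483] 1035
(array([  0.14133349,  -0.08457286, -17.41514783]), array([-0.0017205 , -0.00165096,  0.00244857]), array([-0.09857741, -0.09459328,  0.14029249]), np.float64(86.65962621993917))
```

```bash
python3 -m creep '[{"translation":[0.1,0.0,-3.9],"delta_rot":[0,0,0]},{"translation":[0,0,-3.9],"delta_rot":[0,0,0]},{"translation":[0,0,-3.9],"delta_rot":[0,0,0]},{"translation":[0,0,-3.2],"delta_rot":[0,0,0]},{"translation":[0,0,-2.4],"delta_rot":[0,0,0]}]'; python3 -m creep '[{"translation":[0,0,0],"delta_rot":[0,0,0]},{"translation":[0,0,0],"delta_rot":[0,0,0]},{"translation":[0,0,0],"delta_rot":[0,0,0]},{"translation":[0,0,0],"delta_rot":[0,0,0]},{"translation":[0,0,0],"delta_rot":[0,0,0]}]' -1 25;python3 -m creep '[{"translation":[0,0,0],"delta_rot":[0,0,0]},{"translation":[0,0,0],"delta_rot":[0,0,0]},{"translation":[0,0,0],"delta_rot":[0,0,0]},{"translation":[0,0,0],"delta_rot":[0,0,0]}]'
```

```text
time_s: 2.53
ee_pos: [468.5, -286.0, 26.8]
ee_rot: [145.0, 89.8, 141.8]
force: [0.6, 0.4, -0.5]
gripper_width: 91.3
time_s: 2.95
ee_pos: [471.2, -289.1, 31.0]
ee_rot: [-28.1, 89.8, -31.3]
force: [-0.5, -0.2, 0.5]
gripper_width: 60.5
time_s: 3.28
ee_pos: [470.2, -288.8, 29.2]
ee_rot: [-12.6, 90.0, -15.9]
force: [0.0, -0.4, -0.6]
gripper_width: 33.9
```

```bash
python3 -m creep '[{"translation":[0,0,0],"delta_rot":[0,0,0]},{"translation":[0,0,0],"delta_rot":[0,0,0]},{"translation":[0,0,0],"delta_rot":[0,0,0]},{"translation":[0,0,0],"delta_rot":[0,0,0]}]'; python3 -m creep '[{"translation":[0,0,2.5],"delta_rot":[0,0,0]},{"translation":[0,0,3.5],"delta_rot":[0,0,0]},{"translation":[0,0,3.5],"delta_rot":[0,0,0]},{"translation":[0,0,2.5],"delta_rot":[0,0,0]},{"translation":[0,0,0],"delta_rot":[0,0,0]}]'
python3 - <<'E'
from h import *
from workcell import readout
st=readout.state(); print(st["force"],st["gripper_width"],tool(st)[1]); snap("side","c_side")
print(plan(st,[476.9+75*np.cos(np.radians(7)),37.4-75*np.sin(np.radians(7)),149],83))
E
```

```text
time_s: 3.62
ee_pos: [470.2, -288.9, 29.0]
ee_rot: [-61.7, 90.0, -65.0]
force: [-0.8, -0.6, 1.4]
gripper_width: 24.0
time_s: 4.03
ee_pos: [472.7, -290.2, 154.0]
ee_rot: [-27.7, 89.4, -30.9]
force: [1.0, -0.5, -2.3]
gripper_width: 23.9
[ 1.01347014 -0.4535841  -2.29554454] 23.89138306467768 86.74347764620752
(array([ 7.86258455, 31.84582027, -0.50202822]), array([ 0.00545411,  0.00846913, -0.06535631]), array([ 0.31249773,  0.48524566, -3.74464066]), np.float64(86.74347764620752))
```

View pics/c_side.png

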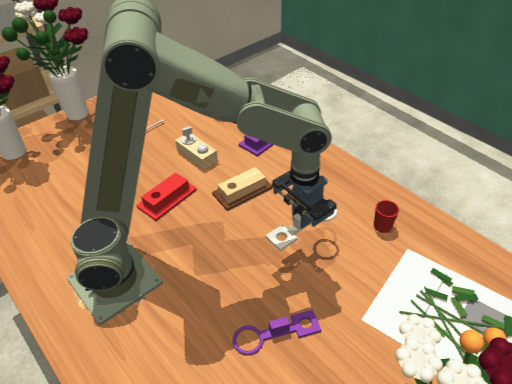

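The side view shows the bracket held level above the bench at about (300,225). Next I'll carry it over the foot.

```bash
python3 -m creep '[{"translation":[0.5,2.0,0],"delta_rot":[0,0,-0.006]},{"translation":[0.8,3.3,0],"delta_rot":[0,0,-0.0066]},{"translation":[0.9,3.6,0],"delta_rot":[0,0,-0.0066]},{"translation":[0.9,3.6,0],"delta_rot":[0,0,-0.0066]},{"translation":[0.9,3.6,0],"delta_rot":[0,0,-0.0066]}]';python3 -m creep '[{"translation":[0.9,3.6,0],"delta_rot":[0,0,-0.0066]},{"translation":[0.9,3.6,0],"delta_rot":[0,0,-0.0066]},{"translation":[0.8,3.6,0],"delta_rot":[0,0,-0.0066]},{"translation":[0.7,3.0,0],"delta_rot":[0,0,-0.0066]},{"translation":[0.4,1.9,0],"delta_rot":[0,0,-0.0066]}]'
python3 -m creep '[{"translation":[0,0,0],"delta_rot":[0,0,0]},{"translation":[0,0,0],"delta_rot":[0,0,0]},{"translation":[0,0,0],"delta_rot":[0,0,0]}]'
python3 - <<'E'
from h import *
from workcell import readout
st=readout.state(); print(st["force"],st["gripper_width"],tool(st)[1]); snap("wrist","d_wrist");snap("top","d_top")
print(plan(st,[476.9+75*np.cos(np.radians(7)),37.4-75*np.sin(np.radians(7)),149],83))
E
```

```text
time_s: 4.5
ee_pos: [508.5, -125.7, 146.3]
ee_rot: [166.3, 89.7, 161.1]
force: [1.5, -0.3, -3.0]
gripper_width: 23.7
time_s: 4.92
ee_pos: [545.9, 32.5, 146.2]
ee_rot: [173.6, 89.7, 166.7]
force: [0.5, -0.8, -2.2]
gripper_width: 24.1
time_s: 5.17
ee_pos: [545.8, 28.9, 147.1]
ee_rot: [-166.2, 89.8, -173.2]
force: [-0.5, 0.7, -2.5]
gripper_width: 24.0
[-0.49759107  0.6681448  -2.48159862] 23.975674500744475 83.01267962923066
(array([ 0.55607861, -0.06435186,  0.18833822]), array([ 0.00048092, -0.00404092, -0.00021939]), array([ 0.02755491, -0.23152769, -0.01256986]), np.float64(83.01267962923066))
```

View pics/d_wrist.png

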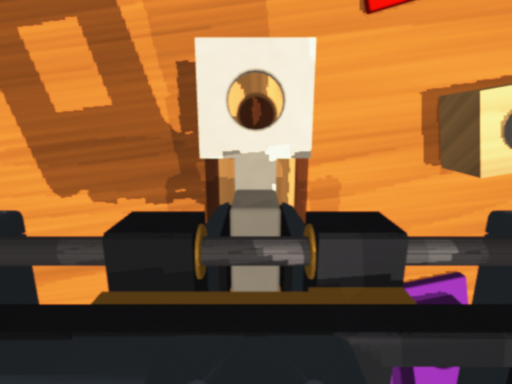

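View pics/d_top.png

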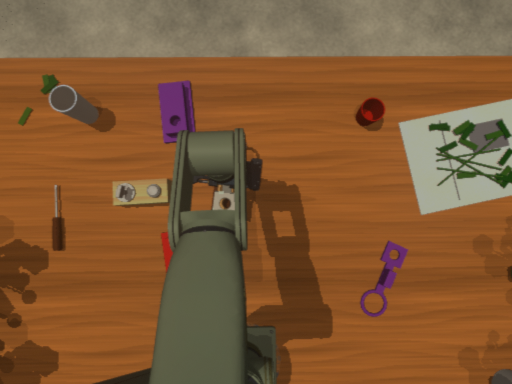

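The wrist view shows the bracket's hole at about (256,100), with the dark foot hole visible through it at about (257,112). I'll compare the two by ray casting.

Run:
```python
from h import *
c=load("d_wrist"); p=c["p"]; P=cloud(c); hs=cv2.cvtColor(p,cv2.COLOR_RGB2HSV)
w=np.zeros(p.shape[:2],bool); w[30:165,190:325]=(hs[...,1]<70)[30:165,190:325]
print("plate z",np.median(P[w][:,2]))
n,l,st,ce=cv2.connectedComponentsWithStats((~w).astype(np.uint8))
zt=np.median(P[w][:,2])
for i in range(1,n):
    if 1000<st[i,4]<4000: hb=ray(c,ce[i],zt); print("br hole",ce[i],st[i],hb)
g=cv2.cvtColor(p,cv2.COLOR_RGB2GRAY)
for th in (70,85,100):
    d=np.zeros(p.shape[:2],np.uint8); d[80:135,225:288]=(g<th)[80:135,225:288]
    n,l,st,ce=cv2.connectedComponentsWithStats(d)
    i=1+np.argmax(st[1:,4]); print("dark",th,ce[i],st[i],ray(c,ce[i],50))
    ct=cv2.findContours((l==i).astype(np.uint8),0,2)[0][0]; print(cv2.minEnclosingCircle(ct), ray(c,cv2.minEnclosingCircle(ct)[0],50))
pl=w.copy(); v,u=np.nonzero(pl); m=v<155; X=np.array([ray(c,(a,b),zt)[:2] for a,b in zip(u[m],v[m])],np.float32); print("plate",cv2.minAreaRect(X))
cv2.imwrite("pics/crop3.png",cv2.resize(p[30:165,180:330,::-1],None,fx=4,fy=4))
```

```text
plate z 128.93754115773876
br hole [255.04988488  99.96546431] [ 227   71   57   59 2606] [471.63675816  38.52032066 128.93754116]
dark 70 [255.80227743 112.1242236 ] [238  95  37  34 966] [476.72300137  38.47818298  50.        ]
((255.80645751953125, 112.91935729980469), 18.237207412719727) [477.34147212  38.40627888  50.        ]
dark 85 [255.95333333 111.5352381 ] [ 238   93   37   36 1050] [476.28046794  38.6549492   50.        ]
((255.7894744873047, 112.21052551269531), 19.435123443603516) [476.78879235  38.45975184  50.        ]
dark 100 [255.97486535 111.22800718] [ 237   92   39   37 1114] [476.04416404  38.70120702  50.        ]
((255.80613708496094, 112.1333999633789), 20.38525390625) [476.73050899  38.48040995  50.        ]
plate ((470.8297424316406, 38.569278717041016), (64.14920043945312, 61.308040618896484), 83.01158905029297)
```

View pics/crop3.png

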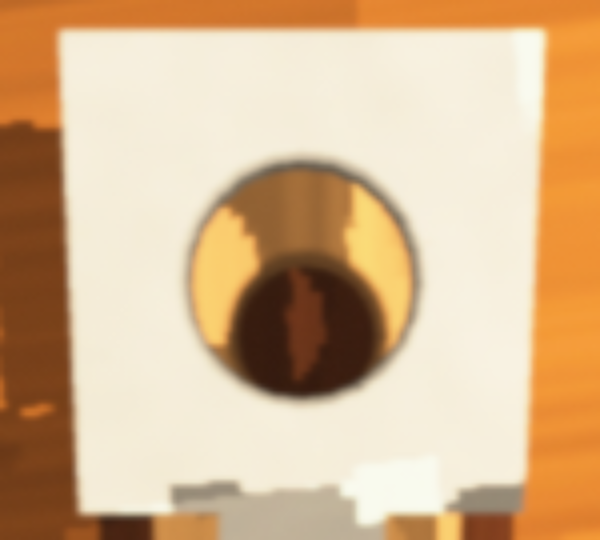

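```bash
python3 -m creep '[{"translation":[0.52,-0.03,-1.5],"delta_rot":[0,0.0,0]},{"translation":[0,0,-2.0],"delta_rot":[0,0,0]},{"translation":[0,0,-1.8],"delta_rot":[0,0,0]},{"translation":[0,0,-1.0],"delta_rot":[0,0,0]},{"translation":[0,0,0],"delta_rot":[0,0,0]}]'
python3 -m creep '[{"translation":[0,0,0],"delta_rot":[0,0,0]},{"translation":[0,0,0],"delta_rot":[0,0,0]}]'
python3 - <<'E'
from h import *
from workcell import readout
st=readout.state(); print(st["force"],st["ee_pos"],tool(st)[1]); snap("wrist","e_wrist")
c=load("e_wrist"); p=c["p"]; P=cloud(c); hs=cv2.cvtColor(p,cv2.COLOR_RGB2HSV)
w=np.zeros(p.shape[:2],bool); w[30:165,190:325]=(hs[...,1]<70)[30:165,190:325]
zt=np.median(P[w][:,2]); print("plate z",zt)
cv2.imwrite("pics/crop4.png",cv2.resize(p[20:220,150:360,::-1],None,fx=3,fy=3))
E
```

```text
time_s: 5.68
ee_pos: [550.3, 28.0, 83.6]
ee_rot: [-171.1, 89.7, -178.2]
force: [-0.8, -0.5, -2.9]
gripper_width: 23.6
time_s: 5.85
ee_pos: [553.1, 28.7, 86.9]
ee_rot: [9.9, 89.9, 2.8]
force: [-0.4, 0.0, -2.4]
gripper_width: 24.2
[-0.38765814  0.01999859 -2.38208664] [553.11978105  28.66150238  86.9290293 ] 82.96768458477037
plate z 68.29574742273616
```

View pics/crop4.png

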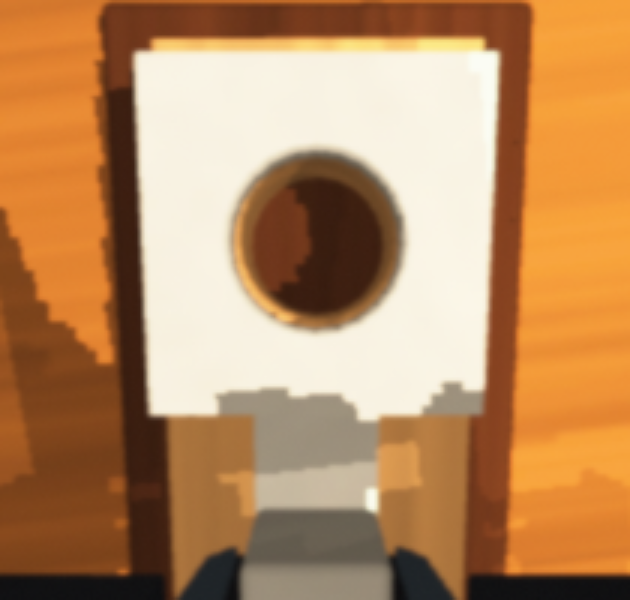

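Run:
```python
from h import *
c=load("e_wrist"); p=c["p"]; P=cloud(c); hs=cv2.cvtColor(p,cv2.COLOR_RGB2HSV)
w=np.zeros(p.shape[:2],bool); w[30:165,180:325]=(hs[...,1]<70)[30:165,180:325]
n,l,st,ce=cv2.connectedComponentsWithStats((~w).astype(np.uint8))
for i in range(1,n):
    if 1000<st[i,4]<4500: print("br hole",ce[i],st[i],ray(c,ce[i],68.3))
g=cv2.cvtColor(p,cv2.COLOR_RGB2GRAY)
for th in (60,80,90):
    d=np.zeros(p.shape[:2],np.uint8); d[70:130,227:284]=(g<th)[70:130,227:284]
    n,l,st,ce=cv2.connectedComponentsWithStats(d); i=1+np.argmax(st[1:,4])
    ct=cv2.findContours((l==i).astype(np.uint8),0,2)[0][0]; q,r=cv2.minEnclosingCircle(ct); print(th,q,r,ce[i],ray(c,q,50), ray(c,ce[i],50),r*np.linalg.norm(0)+0)
```

```text
br hole [254.80077519 100.40155039] [ 227   72   57   58 2580] [479.30212775  38.18907975  68.3       ]
60 (255.07142639160156, 101.35713958740234) 22.724945068359375 [260.70421245 102.21153846] [479.0021826   38.39531659  50.        ] [479.92134935  41.75041777  50.        ] 0.0
80 (255.5, 98.94230651855469) 26.06258773803711 [256.8118701   99.67805151] [477.63023797  38.8276359   50.        ] [478.15537835  39.5693181   50.        ] 0.0
90 (256.5, 98.55660247802734) 26.674118041992188 [257.26992288  99.20822622] [477.48103252  39.46001836  50.        ] [477.91665233  39.87977791  50.        ] 0.0
```

```bash
python3 -m creep '[{"translation":[-0.06,0,-0.4],"delta_rot":[0,0,0]},{"translation":[0,0,-0.25],"delta_rot":[0,0,0]},{"translation":[0,0,-0.15],"delta_rot":[0,0,0]},{"translation":[0,0,0],"delta_rot":[0,0,0]},{"translation":[0,0,0],"delta_rot":[0,0,0]}]'
python3 - <<'E'
from workcell import readout
for i in range(1): st=readout.state(); print(st["force"],st["ee_pos"])
E
```

```text
time_s: 6.32
ee_pos: [551.8, 29.1, 79.0]
ee_rot: [8.4, 90.0, 1.4]
force: [-1.9, -0.1, 5.7]
gripper_width: 23.8
[-1.896079   -0.09361441  5.73951446] [551.83188006  29.05406711  78.96742826]
```

Force went from -2.4 to +5.7 N, so the bracket has made contact. I'll take one wrist check before letting go.

Run:
```python
from h import *
snap("wrist","f_wrist"); p=load("f_wrist")["p"]
cv2.imwrite("pics/crop5.png",cv2.resize(p[20:220,150:360,::-1],None,fx=3,fy=3))
```

```text
(no output)
```

View pics/crop5.png

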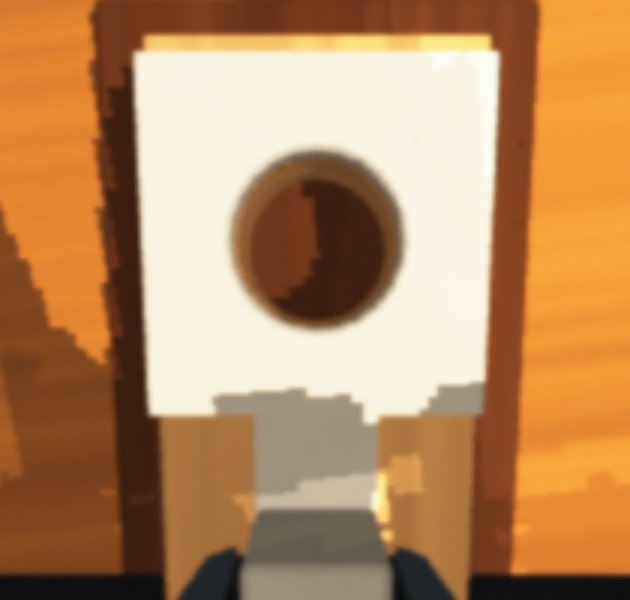

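The plate lies parallel on the foot and the two holes look concentric. Releasing.

```bash
python3 -m creep '[{"translation":[0,0,0],"delta_rot":[0,0,0]},{"translation":[0,0,0],"delta_rot":[0,0,0]},{"translation":[0,0,0],"delta_rot":[0,0,0]},{"translation":[0,0,0],"delta_rot":[0,0,0]},{"translation":[0,0,0],"delta_rot":[0,0,0]}]' 1
python3 -m creep '[{"translation":[0,0,1.5],"delta_rot":[0,0,0]},{"translation":[0,0,3],"delta_rot":[0,0,0]},{"translation":[0,0,4],"delta_rot":[0,0,0]},{"translation":[0,0,3.5],"delta_rot":[0,0,0]},{"translation":[0,0,0],"delta_rot":[0,0,0]}]'
python3 - <<'E'
from h import *
from workcell import readout
st=readout.state(); print(st["force"],st["ee_pos"],tool(st)[1]); snap("wrist","g_wrist")
print(plan(st,[509,332,210],78.4))
p=load("g_wrist")["p"]; cv2.imwrite("pics/g.png",p[:,:,::-1])
E
```

```text
time_s: 6.78
ee_pos: [551.8, 29.1, 77.8]
ee_rot: [95.9, 90.0, 88.9]
force: [-0.9, -0.4, -0.1]
gripper_width: 54.5
time_s: 7.2
ee_pos: [555.9, 29.2, 205.3]
ee_rot: [9.1, 89.2, 2.1]
force: [1.0, 0.3, 0.5]
gripper_width: 87.5
[0.97739392 0.34049774 0.54135043] [555.85159058  29.15042846 205.34593319] 83.00116028349325
(array([-4.68515906, 30.28495715,  0.46540668]), array([ 3.97184677e-05,  1.45076596e-02, -8.02874881e-02]), array([ 2.27570057e-03,  8.31227665e-01, -4.60013421e+00]), np.float64(83.00116028349325))
```

View pics/g.png

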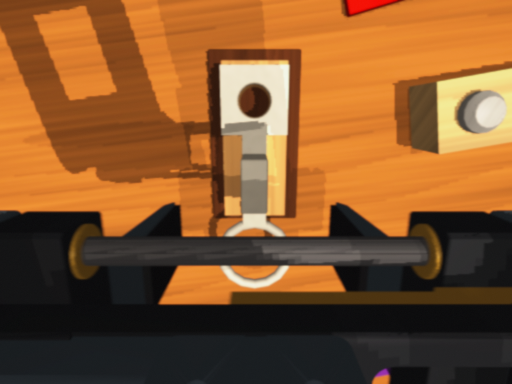

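The bracket is seated on the foot, hole at (255,100), and the hoop extends past the long end at (255,253). Moving to the screw.

```bash
python3 -m creep '[{"translation":[-0.3,2.0,0],"delta_rot":[0,0,-0.008]},{"translation":[-0.45,3.4,0],"delta_rot":[0,0,-0.008]},{"translation":[-0.45,3.6,0],"delta_rot":[0,0,-0.008]},{"translation":[-0.45,3.6,0],"delta_rot":[0,0,-0.008]},{"translation":[-0.45,3.6,0],"delta_rot":[0,0,-0.008]}]' 1;python3 -m creep '[{"translation":[-0.45,3.6,0],"delta_rot":[0,0,-0.008]},{"translation":[-0.45,3.6,0],"delta_rot":[0,0,-0.008]},{"translation":[-0.45,3.4,0],"delta_rot":[0,0,-0.008]},{"translation":[-0.45,2.3,0],"delta_rot":[0,0,-0.008]},{"translation":[-0.4,1.2,0],"delta_rot":[0,0,-0.008]}]'
python3 -m creep '[{"translation":[0,0,0],"delta_rot":[0,0,0]},{"translation":[0,0,0],"delta_rot":[0,0,0]},{"translation":[0,0,0],"delta_rot":[0,0,0]}]'
python3 - <<'E'
from h import *
from workcell import readout
st=readout.state(); print(st["ee_pos"],tool(st)[1]); snap("wrist","i_wrist")
print(plan(st,[509,332,92],78.4))
E
```

```text
time_s: 7.67
ee_pos: [529.7, 192.2, 196.6]
ee_rot: [-153.4, 89.9, -162.7]
force: [0.3, -0.2, 0.8]
gripper_width: 91.2
time_s: 8.08
ee_pos: [507.5, 334.8, 196.1]
ee_rot: [-163.6, 89.9, -175.0]
force: [0.2, 0.1, -0.1]
gripper_width: 91.2
time_s: 8.33
ee_pos: [508.6, 330.9, 197.1]
ee_rot: [-119.4, 89.9, -131.0]
force: [-0.4, -0.0, -0.0]
gripper_width: 91.3
[508.58898871 330.93910019 197.11146643] 78.40165917841445
(array([  0.04110113,   0.10608998, -10.51114664]), array([ 1.38084993e-03, -1.19867410e-03, -2.82437150e-05]), array([ 0.07911687, -0.06867897, -0.00161825]), np.float64(78.40165917841445))
```

View pics/i_wrist.png

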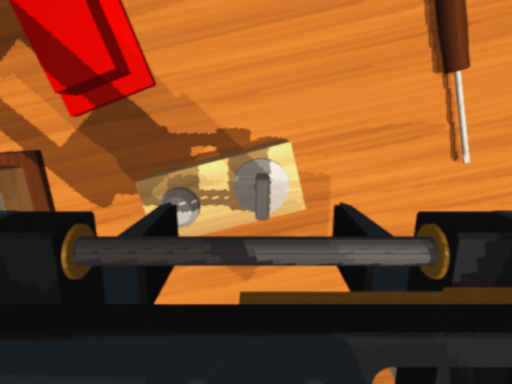

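Run:
```python
from h import *
c=load("i_wrist"); p=c["p"]; P=cloud(c)
m=np.zeros(p.shape[:2],bool); r=(slice(150,230),slice(225,300)); m[r]=(P[r][...,2]>105)&(P[r][...,2]<118)
v,u=np.nonzero(m); X=np.array([ray(c,(a,b),112)[:2] for a,b in zip(u,v)],np.float32); print(len(X),cv2.minAreaRect(X),P[m].mean(0))
# flange circle
hs=cv2.cvtColor(p,cv2.COLOR_RGB2HSV); f=np.zeros(p.shape[:2],np.uint8); f[r]=(hs[...,1]<45)[r]
ct=max(cv2.findContours(f,0,2)[0],key=cv2.contourArea); q,rr=cv2.minEnclosingCircle(ct); print(q,rr,ray(c,q,62))
cv2.imwrite("pics/crop6.png",cv2.resize(p[130:240,130:310,::-1],None,fx=4,fy=4))
```

```text
597 ((509.2038269042969, 337.0762023925781), (11.445286750793457, 35.70469665527344), 78.41047668457031) [508.8284114  336.89382651 111.95207805]
(261.8426208496094, 188.5557098388672) 29.61319351196289 [512.73765354 337.32170873  62.        ]
```

View pics/crop6.png

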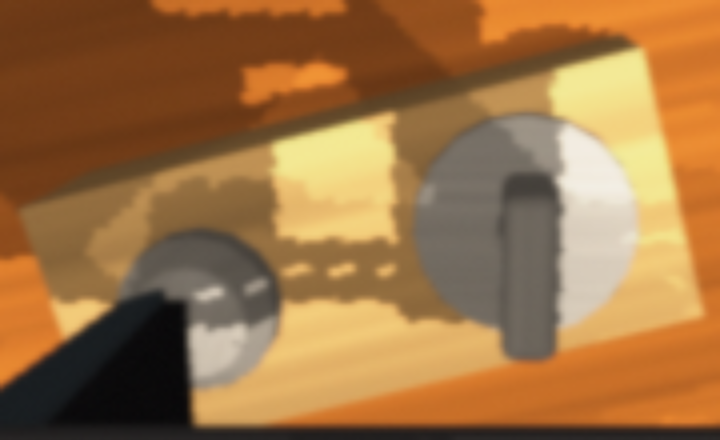

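The crop shows the winged screw at crop (530,260) and the low plug at crop (200,310); the winged one is the target. The wrist puts the wing at y≈337 against 332 from the top view. I trust the close wrist view, because the top view also saw the wing's side face. So the shift is +5 mm in y before going down.

```bash
python3 -m creep '[{"translation":[0.02,0.5,-2.0],"delta_rot":[0,0,0]},{"translation":[0,0,-3.3],"delta_rot":[0,0,0]},{"translation":[0,0,-3.2],"delta_rot":[0,0,0]},{"translation":[0,0,-2.0],"delta_rot":[0,0,0]},{"translation":[0,0,0],"delta_rot":[0,0,0]}]'; python3 -m creep '[{"translation":[0,0,0],"delta_rot":[0,0,0]},{"translation":[0,0,0],"delta_rot":[0,0,0]},{"translation":[0,0,0],"delta_rot":[0,0,0]},{"translation":[0,0,0],"delta_rot":[0,0,0]},{"translation":[0,0,0],"delta_rot":[0,0,0]}]' -1 25;python3 -m creep '[{"translation":[0,0,0],"delta_rot":[0,0,0]},{"translation":[0,0,0],"delta_rot":[0,0,0]},{"translation":[0,0,0],"delta_rot":[0,0,0]},{"translation":[0,0,0],"delta_rot":[0,0,0]},{"translation":[0,0,0],"delta_rot":[0,0,0]}]'; python3 -m creep '[{"translation":[0,0,0],"delta_rot":[0,0,0]},{"translation":[0,0,0],"delta_rot":[0,0,0]},{"translation":[0,0,0],"delta_rot":[0,0,0]},{"translation":[0,0,0],"delta_rot":[0,0,0]}]'
```

```text
time_s: 8.8
ee_pos: [506.5, 333.9, 88.3]
ee_rot: [-134.9, 89.4, -146.6]
force: [-0.7, 0.1, 0.3]
gripper_width: 91.2
time_s: 9.22
ee_pos: [509.6, 337.3, 94.4]
ee_rot: [45.6, 89.8, 34.0]
force: [0.2, -0.3, -0.5]
gripper_width: 61.0
time_s: 9.63
ee_pos: [508.9, 337.0, 93.0]
ee_rot: [143.2, 90.0, 131.6]
force: [0.6, 0.2, 0.0]
gripper_width: 27.2
time_s: 9.97
ee_pos: [508.9, 337.0, 92.9]
ee_rot: [-171.2, 90.0, 177.2]
force: [0.5, -0.5, 0.6]
gripper_width: 11.8
```

```bash
python3 -m creep '[{"translation":[0,0,1],"delta_rot":[0,0,0]},{"translation":[0,0,2.5],"delta_rot":[0,0,0]},{"translation":[0,0,3.5],"delta_rot":[0,0,0]},{"translation":[0,0,2.5],"delta_rot":[0,0,0]},{"translation":[0,0,1.5],"delta_rot":[0,0,0]}]'
python3 -m creep '[{"translation":[0,0,0],"delta_rot":[0,0,0]},{"translation":[0,0,0],"delta_rot":[0,0,0]}]'
python3 - <<'E'
from h import *
from workcell import readout
st=readout.state(); print(st["force"],st["ee_pos"],tool(st)[1]); snap("side","j_side")
p=load("j_side")["p"]; cv2.imwrite("pics/crop7.png",cv2.resize(p[50:220,130:350,::-1],None,fx=3,fy=3))
# bracket hole now, from the post-release wrist picture
c=load("g_wrist"); P=cloud(c); hs=cv2.cvtColor(c["p"],cv2.COLOR_RGB2HSV)
w=np.zeros(hs.shape[:2],bool); w[60:138,212:297]=(hs[...,1]<70)[60:138,212:297]; print("plate z",np.median(P[w][:,2]))
n,l,s,ce=cv2.connectedComponentsWithStats((~w).astype(np.uint8))
for i in range(1,n):
    if 300<s[i,4]<2000: print("hole",ce[i],s[i],ray(c,ce[i],60))
t=load("a_top")
print(plan(st,[477,37.9,192.9],83))
E
```

```text
time_s: 10.38
ee_pos: [510.0, 337.7, 207.1]
ee_rot: [44.8, 89.7, 33.2]
force: [0.3, 1.2, -1.2]
gripper_width: 12.1
time_s: 10.55
ee_pos: [509.0, 337.1, 203.7]
ee_rot: [46.5, 89.9, 34.9]
force: [0.1, 0.8, -1.7]
gripper_width: 11.5
[ 0.08579829  0.79992754 -1.70527165] [508.96810162 337.07068327 203.67142852] 78.41706165354718
plate z 60.51921494207515
hole [253.89966924 100.42337376] [238  84  33  34 907] [477.75763663  38.60589573  60.        ]
(array([ -3.19681016, -29.91706833,  -1.07714285]), array([-0.00092431,  0.00121845,  0.07998793]), array([-0.05295924,  0.06981195,  4.58297089]), np.float64(78.41706165354718))
```

View pics/crop7.png

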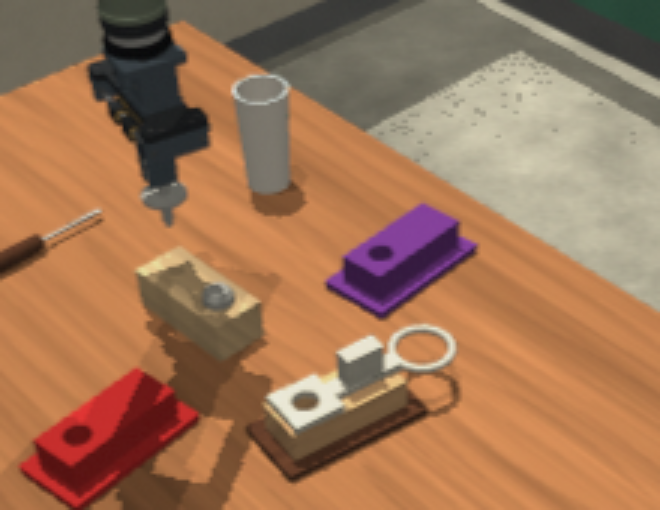

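The side view shows the screw lifted free with its shank vertical (crop 165,205). The plug is still in the block and the bracket lies flat on the foot. Next I'll carry the screw over the hole.

```bash
python3 -m creep '[{"translation":[-0.2,-1.8,0],"delta_rot":[0,0,0.008]},{"translation":[-0.3,-3.0,0],"delta_rot":[0,0,0.008]},{"translation":[-0.4,-3.5,0],"delta_rot":[0,0,0.008]},{"translation":[-0.4,-3.6,0],"delta_rot":[0,0,0.008]},{"translation":[-0.4,-3.6,0],"delta_rot":[0,0,0.008]}]';python3 -m creep '[{"translation":[-0.4,-3.6,0],"delta_rot":[0,0,0.008]},{"translation":[-0.4,-3.6,0],"delta_rot":[0,0,0.008]},{"translation":[-0.3,-3.3,0],"delta_rot":[0,0,0.008]},{"translation":[-0.2,-2.3,0],"delta_rot":[0,0,0.008]},{"translation":[-0.17,-1.6,0],"delta_rot":[0,0,0.008]}]'
python3 -m creep '[{"translation":[0,0,0],"delta_rot":[0,0,0]},{"translation":[0,0,0],"delta_rot":[0,0,0]},{"translation":[0,0,0],"delta_rot":[0,0,0]}]'
python3 - <<'E'
from h import *
from workcell import readout
st=readout.state(); print(st["force"],st["ee_pos"],tool(st)[1]); snap("wrist","k_wrist"); snap("side","k_side")
p=load("k_side")["p"]; cv2.imwrite("pics/crop8.png",cv2.resize(p[120:230,180:330,::-1],None,fx=4,fy=4))
E
```

```text
time_s: 11.02
ee_pos: [490.3, 180.3, 200.8]
ee_rot: [-150.7, 89.7, -159.9]
force: [0.9, -0.3, -2.5]
gripper_width: 11.5
time_s: 11.43
ee_pos: [475.4, 35.7, 201.2]
ee_rot: [-162.3, 89.8, -169.3]
force: [0.3, 0.3, -1.6]
gripper_width: 12.1
time_s: 11.68
ee_pos: [476.8, 38.6, 202.0]
ee_rot: [171.5, 89.9, 164.4]
force: [0.1, 0.6, -1.5]
gripper_width: 11.8
[ 0.08729301  0.59001853 -1.46175069] [476.75717515  38.55958135 201.99541334] 82.98838270439332
```

View pics/crop8.png

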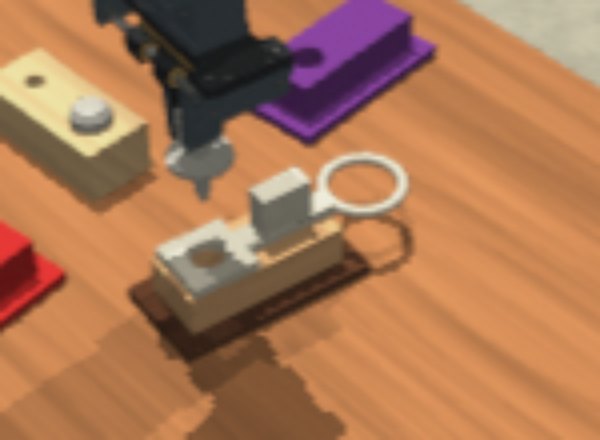

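View pics/k_wrist.png

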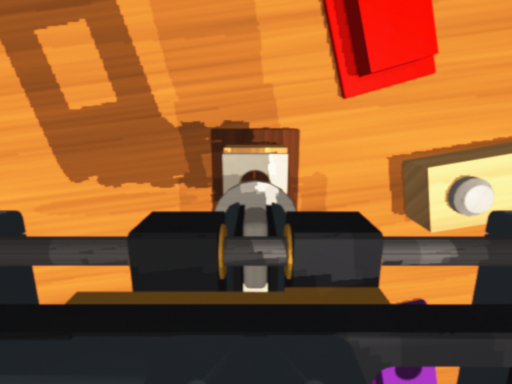

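The screw is above the hole in both views. I'll lower it until the tip is just above the plate and check.

```bash
python3 -m creep '[{"translation":[0.03,-0.02,-1.5],"delta_rot":[0,0,0]},{"translation":[0,0,-2],"delta_rot":[0,0,0]},{"translation":[0,0,-1.5],"delta_rot":[0,0,0]},{"translation":[0,0,0],"delta_rot":[0,0,0]},{"translation":[0,0,0],"delta_rot":[0,0,0]}]'
python3 - <<'E'
from h import *
from workcell import readout
st=readout.state(); print(st["force"],st["ee_pos"],tool(st)[1]); snap("side","l_side")
c=load("l_side");p=c["p"]; cv2.imwrite("pics/crop9.png",cv2.resize(p[140:220,190:290,::-1],None,fx=7,fy=7,interpolation=cv2.INTER_CUBIC))
for z in (60,73): print(z,(proj(c,[477.3,38.2,z])-[190,140])*7)
E
```

```text
time_s: 12.2
ee_pos: [477.2, 38.6, 152.5]
ee_rot: [-176.3, 89.9, 176.7]
force: [0.3, 0.4, -1.2]
gripper_width: 12.0
[ 0.29513157  0.4141783  -1.19323239] [477.17683934  38.56444937 152.49576389] 83.0705392206256
60 [289.24163816 300.15507189]
73 [287.64617384 280.49551239]
```

View pics/crop9.png

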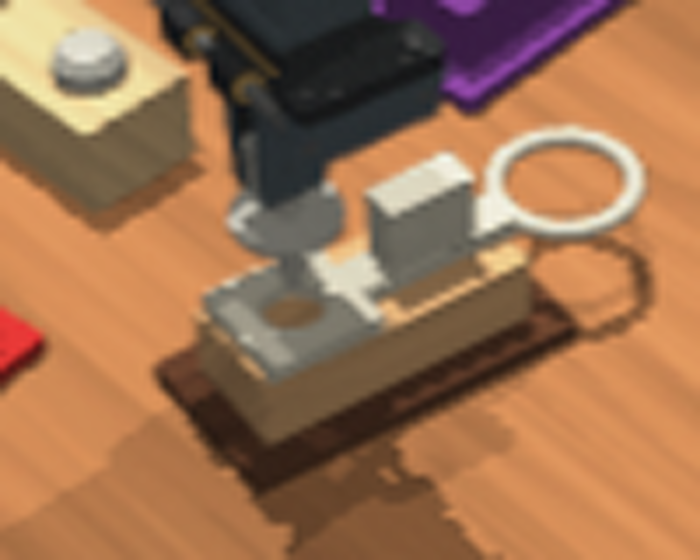

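The tip at crop (292,285) is directly above the hole at (294,312). I'll insert it.

```bash
python3 -m creep '[{"translation":[0,0,-1],"delta_rot":[0,0,0]},{"translation":[0,0,-1.5],"delta_rot":[0,0,0]},{"translation":[0,0,-1.5],"delta_rot":[0,0,0]},{"translation":[0,0,-0.8],"delta_rot":[0,0,0]},{"translation":[0,0,0],"delta_rot":[0,0,0]}]';python3 -m creep '[{"translation":[0,0,-0.4],"delta_rot":[0,0,0]},{"translation":[0,0,-0.2],"delta_rot":[0,0,0]},{"translation":[0,0,0],"delta_rot":[0,0,0]},{"translation":[0,0,0],"delta_rot":[0,0,0]}]'
```

```text
time_s: 12.67
ee_pos: [477.1, 38.0, 104.4]
ee_rot: [-173.9, 89.9, 179.1]
force: [-0.6, -0.1, -1.8]
gripper_width: 12.0
time_s: 13.0
ee_pos: [477.9, 37.8, 99.5]
ee_rot: [15.0, 89.9, 8.0]
force: [-0.3, -0.3, -1.7]
gripper_width: 12.0
```

```bash
python3 -m creep '[{"translation":[0,0,-0.1],"delta_rot":[0,0,0]},{"translation":[0,0,-0.05],"delta_rot":[0,0,0]},{"translation":[0,0,0],"delta_rot":[0,0,0]},{"translation":[0,0,0],"delta_rot":[0,0,0]}]'
```

```text
time_s: 13.33
ee_pos: [478.0, 37.8, 97.9]
ee_rot: [11.5, 89.9, 4.5]
force: [-0.6, 0.4, 0.1]
gripper_width: 11.7
```

Contact: the weight is off the gripper at TCP z 97.9, as expected. Releasing.

```bash
python3 -m creep '[{"translation":[0,0,0],"delta_rot":[0,0,0]},{"translation":[0,0,0],"delta_rot":[0,0,0]},{"translation":[0,0,0],"delta_rot":[0,0,0]},{"translation":[0,0,0],"delta_rot":[0,0,0]},{"translation":[0,0,0],"delta_rot":[0,0,0]}]' 1;python3 -m creep '[{"translation":[0,0,1],"delta_rot":[0,0,0]},{"translation":[0,0,2.5],"delta_rot":[0,0,0]},{"translation":[0,0,3.5],"delta_rot":[0,0,0]},{"translation":[0,0,3.5],"delta_rot":[0,0,0]},{"translation":[0,0,2],"delta_rot":[0,0,0]}]'; python3 -m creep '[{"translation":[-2.5,0,1],"delta_rot":[0,0,0]},{"translation":[-3,0,1],"delta_rot":[0,0,0]},{"translation":[-2.5,0,0],"delta_rot":[0,0,0]},{"translation":[0,0,0],"delta_rot":[0,0,0]},{"translation":[0,0,0],"delta_rot":[0,0,0]}]'
python3 - <<'E'
from h import *
from workcell import readout
st=readout.state(); print(st["force"],st["ee_pos"],st["time_s"])
snap("side","m_side"); snap("top","m_top")
a=load("m_side")["p"][140:220,190:290,::-1]; b=load("m_top")["p"][150:230,190:290,::-1]
cv2.imwrite("pics/crop10.png",np.hstack([cv2.resize(i,(400,320),interpolation=cv2.INTER_CUBIC) for i in (a,b)]))
c=load("m_side"); P=cloud(c)[140:220,190:290]
from itertools import product
near=np.hypot(P[...,0]-477,P[...,1]-38)
w=(P[...,2]>90)&(P[...,2]<130)&(near<25); print("wing",P[w].mean(0) if w.any() else None,w.sum(),P[w][:,2].max() if w.any() else 0)
f=(near<28)&(P[...,2]>58)&(P[...,2]<80); print("flange",np.median(P[f],0),f.sum())
X=P[f]; A=np.c_[X[:,:2]-[477,38],np.ones(len(X))]; print(np.linalg.lstsq(A,X[:,2],rcond=None)[0])
E
```

```text
time_s: 13.75
ee_pos: [477.4, 37.8, 97.4]
ee_rot: [160.5, 90.0, 153.5]
force: [0.7, 0.5, 1.4]
gripper_width: 42.5
time_s: 14.17
ee_pos: [478.7, 37.9, 226.0]
ee_rot: [11.3, 89.7, 4.3]
force: [0.5, -0.4, 0.6]
gripper_width: 75.7
time_s: 14.58
ee_pos: [396.8, 37.8, 242.9]
ee_rot: [13.8, 89.9, 6.8]
force: [1.0, 0.2, -0.5]
gripper_width: 91.0
[ 0.95713556  0.18190819 -0.49862415] [396.84031477  37.83481635 242.86076766] 14.5833
wing [477.28445181  32.63615356 106.99374295] 80 120.5772697540853
flange [473.04851814  31.18007542  65.01933498] 128
[ 5.74420504e-02 -1.18144094e-02  6.54474556e+01]
```

View pics/crop10.png

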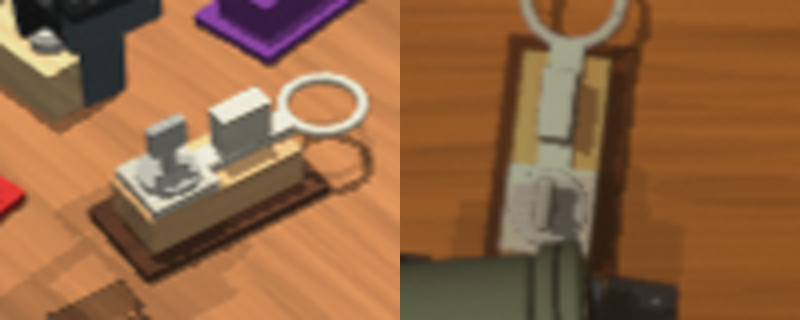

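It looks seated in both views: wing upright, flange on the plate, hoop past the long end. One wrist view will confirm the flange lies flat.

```bash
python3 -m creep '[{"translation":[3,0,0],"delta_rot":[0,0,0]},{"translation":[3.8,0,0],"delta_rot":[0,0,0]},{"translation":[3.8,0,0],"delta_rot":[0,0,0]},{"translation":[3,-0.5,0],"delta_rot":[0,0,0]},{"translation":[2,-0.4,0],"delta_rot":[0,0,0]}]';python3 -m creep '[{"translation":[0,0,0],"delta_rot":[0,0,0]},{"translation":[0,0,0],"delta_rot":[0,0,0]},{"translation":[0,0,0],"delta_rot":[0,0,0]}]'
python3 - <<'E'
from h import *
from workcell import readout
snap("wrist","n_wrist"); c=load("n_wrist"); P=cloud(c)
cv2.imwrite("pics/n.png",cv2.resize(c["p"][40:240,170:350,::-1],None,fx=3,fy=3))
near=np.hypot(P[...,0]-477.3,P[...,1]-38)
f=(near<26)&(P[...,2]>58)&(P[...,2]<72); X=P[f]; print(np.median(X,0),f.sum())
A=np.c_[X[:,:2]-[477,38],np.ones(len(X))]; print("flange slope",np.linalg.lstsq(A,X[:,2],rcond=None)[0])
w=(near<30)&(P[...,2]>112)&(P[...,2]<122); v,u=np.nonzero(w); Y=np.array([ray(c,q,117)[:2] for q in zip(u,v)],np.float32); print("wing",cv2.minAreaRect(Y),np.median(P[w][:,2]))
b=np.zeros(w.shape,bool); b[100:240,200:310]=((P[...,2]>95)&(P[...,2]<106))[100:240,200:310]; b&=near>45
v,u=np.nonzero(b); Y=np.array([ray(c,q,100)[:2] for q in zip(u,v)],np.float32); print("rib",cv2.minAreaRect(Y),np.median(P[b][:,2]))
E
```

```text
time_s: 15.1
ee_pos: [557.6, 28.6, 241.1]
ee_rot: [-0.5, 90.0, -7.5]
force: [-0.7, -0.4, 0.4]
gripper_width: 91.6
time_s: 15.35
ee_pos: [553.2, 28.9, 241.6]
ee_rot: [-176.6, 89.9, 176.4]
force: [-0.2, -0.1, -0.7]
gripper_width: 91.1
[476.62762573  39.19356956  66.57194649] 1441
flange slope [ 3.97419855e-03 -8.32606843e-04  6.65885053e+01]
wing ((479.5601806640625, 37.547176361083984), (10.8406982421875, 34.40736389160156), 82.99690246582031) 117.17214422698986
rib ((551.6314697265625, 29.09662437438965), (23.419353485107422, 50.10382843017578), 82.9949722290039) 100.46664393118411
```

View pics/n.png

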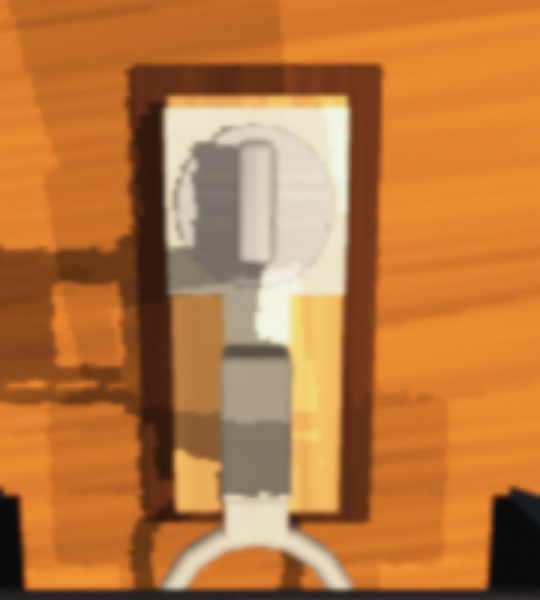

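The flange is flat (slope under 0.5%) and the wing top is at 117 mm, as expected. The rib is at (551.6, 29.1) with its top at 100 mm, parallel to the foot. The gripper is clear, so I'm handing in.

```bash
python3 -c "
from workcell import env; print(env.job_done())"
```

```text
the job is handed in; nothing more can be done
None
```

I laid the white bracket on the wooden foot with its hoop past the long end. Then I dropped the winged thumbscrew through both holes, let go, backed off and handed the job in at about 15.4 s of the 50 s.

**Last checks (wrist view):**
- **Bracket:** the rib sits at (551.6, 29.1) mm with its top at 100.5 mm, against 100 expected. It is parallel to the foot to within measurement error, and its hole lines up with the foot's to about 1 mm.
- **Screw:** the wing top is at 117.2 mm, against 117 expected, and the flange is flat with a slope under 0.5%.
- **Gripper:** open, about 140 mm above the screw's resting height, and touching nothing.

**Disagreements:**
- **Wing position:** the first top-view estimate was about 5 mm off in y from the wrist view. I used the wrist value and it gripped cleanly.
- **Flange slope:** a coarse side-view fit suggested about 3 degrees of tilt. The closer wrist fit did not confirm it.

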